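# Laundry products back on the shelf by height

## Robot

A 6-joint arm with a two-finger parallel gripper is mounted at the origin on the work surface. World frame = base frame: x ahead of the robot, y to its left, z up, the work surface at z = 0. Lengths are in m, angles in degrees, forces in N, time in s.
With the tool pointing down it reaches from about 0.35 to 0.85 m from the base axis. Payload 8.1 kg.
Tool frame: the origin (TCP) lies on the centre line of the jaws, within the pads' length; the fingertips stand 22 mm ahead of it and the grasp point (between the pads) lies 3 mm ahead of it (env.nose_length is the distance from the TCP to the fingertips, in m); z points along the fingers, y is the line along which they close (so a half turn about z gives the same grasp; the last joint's range is limited). The gripper opens to 85 mm and grips with 20 to 120 N. Pads are 22 mm wide; open, the fingers measure 114 mm over their backs; the gripper's body (76 mm by 85 mm) begins 54 mm behind the grasp point. The pads swing forward as they close: fully open they stand 13 mm farther back than shut.
Start: joints at [-69.064, 7.471, 85.268, -0, 87.261, -4.893], TCP at [0.261, -0.54, 0.253] pointing down, gripper open.
Joint ranges: [-169.43, 169.43], [-51.17, 129.36], [1.28, 143.12], [-76.62, 256.62], [0, 156.53], [-152.29, 152.29]. Speed limits (degrees/s): [136.94, 136.94, 159.86, 180, 180, 180].

## Interface

Orientations are given as a 3x3 rotation matrix whose columns are the frame's x, y, z axes.
In Python, from bench import status, grab_frame, order, env gives the robot as it stands.
- The arm moves only by the tool apply_moves, never from a script. Its argument "motion" is a list of rows, each a list of 5 numbers: the shift along the tool's x, y, z in units of 0.02 m (1.0 is 0.02 m), then the turn about the tool's z in units of 4 degrees (1.0 is 4 degrees), then the closure, from -1 (fully open) to 1 (shut). In form: [[x, y, z, twist, gripper], ...]. A call has 1 to 20 rows; each row shifts and turns the commanded pose from where the row before left it, along the tool's axes as they then stand; what a row does not reach is not made up. A row lasts 1/8 s, in which the tool goes at most 62.5 mm and 10.7 degrees, less where a joint would pass 70% of its speed; a pose out of reach is approached as far as the arm can. A call with a number of a shift or a turn outside -1 to 1 is refused whole. A call with a gripper value outside its range is refused whole. The fingers move at their own pace and stop on an object; "grip_force" is the grip in N (left out, the last holds). Time passes only in rows, so rows that do not move let the fingers close. It gives the time, the measured TCP pose, the force, the opening and the grip force at its end, in the units of the state.
- status.get_obs(): the state, without advancing time (a new reading comes with each control period).
- grab_frame(name): name is "side" or "top" or "wrist"; returns a dict with "color" (420x560x3 uint8, blue, green, red), "depth" (420x560 float32, m along the optical axis (not along the pixel's ray), 0 where there is no reading), "mtx" (3x3 intrinsics, pixels), "k1" (the pictures are not rectified: a ray, as slopes to the right and down, at radius r is drawn at 1 + k1 r^2 times it, then the intrinsics apply), "rvec" (rotation vector, rad) and "tvec" (3), from world to camera coordinates, as OpenCV has them. Camera axes: x right, y down, z forward; pixel columns grow to the right and rows downward; lengths in m; the calibration is good to about 2 mm. A picture is of the moment at which its call begins.
- order.job_done(): hands the job in; it is judged then, once.
The state is a dict: "t": time; "q": joint angles; "qvel": joint speeds; "joint_torque": joint torques, N m; "tool_pos": TCP position; "tcp_rot": TCP orientation; "ft_force": force on the tool from outside, world axes, zero at the start; "moment": the same for the moment, N m; "opening": opening from 0.0 (shut) to 1.0 (fully open); "grasp_force": force on a finger pad.
Only numpy, scipy, OpenCV 4.12 (cv2) and the standard library are available. Lean on these libraries where they do the work, as an engineer would, in place of code of your own. Each camera call takes 0.05 s, during which the arm holds its last target. There are 200 camera calls.

## Task

Put the four laundry products that stand about on the bench (two bottles with plain round caps, a jar and a tin; not the trigger sprayer or the stock in crate and boxes) back on the low shelf, each upright in a drip tray of its own, in order of height: the tallest in the tray next to the measuring jug, stepping down to the shortest at the soap-dish end. Set them down without dropping or tipping them over, and leave the jug where it is.

Things in the scene. Friction and masses are not known exactly. Their poses are not given: they have to be found in the camera images.
- softener_center (a point): the tallest product: slim round fabric-softener bottle, white with a paper label band, straight body 58 mm in diameter for the lower 100 mm, sloping shoulder, and on top a big round dosing cap 42 mm in diameter and 39 mm high (the top 39 mm). Height 165 mm, about 260 g. Stands upright on the bench near the robot's side of the shelf. This point is its centre, half-way up (82.5 mm above its underside and below its top) on its axis; z is its own up axis.
- stain_remover_center (a point): the second tallest product: small round stain-remover bottle, grey with a paper label band, straight body 55 mm in diameter for the lower 78 mm, sloping shoulder, and a black round cap 36 mm in diameter and 38 mm high (the top 38 mm). Height 136 mm, about 200 g. Stands upright on the bench near the robot's side of the shelf. This point is its centre, half-way up (68 mm above its underside and below its top) on its axis; z is its own up axis.
- tablet_jar_center (a point): the third tallest product: straight round jar for laundry tablets, white with a brown label band, body 60 mm in diameter, screw lid of bare metal 62 mm in diameter and 22 mm high at the top. Height 108 mm, about 240 g. Stands upright on the bench near the robot's side of the shelf. This point is its centre, half-way up (54 mm above its underside and below its top) on its axis; z is its own up axis.
- soda_tin_center (a point): the shortest product: squat straight round tin of washing soda, bare steel with a paper label band, 60 mm in diameter with a 62 mm lid 10 mm high at the top. Height 80 mm, about 220 g. Stands upright on the bench near the robot's side of the shelf. This point is its centre, half-way up (40 mm above its underside and below its top) on its axis; z is its own up axis.
- tray_a: One of four identical round stainless-steel drip trays fixed on the low shelf in a row, 100 mm apart centre to centre (a few mm more or less); the letters say nothing of their order in the row. Outside diameter 92 mm at the rim, inside 83 mm at the floor; flat floor 4 mm above its origin, rim 10 mm above its origin. The origin is the centre of its underside, which lies on the shelf top, 60 mm above the bench; so a product in it stands 64 mm above the bench. z is up.
- tray_b: One of four identical round stainless-steel drip trays fixed on the low shelf in a row, 100 mm apart centre to centre (a few mm more or less); the letters say nothing of their order in the row. Outside diameter 92 mm at the rim, inside 83 mm at the floor; flat floor 4 mm above its origin, rim 10 mm above its origin. The origin is the centre of its underside, which lies on the shelf top, 60 mm above the bench; so a product in it stands 64 mm above the bench. z is up.
- tray_c: One of four identical round stainless-steel drip trays fixed on the low shelf in a row, 100 mm apart centre to centre (a few mm more or less); the letters say nothing of their order in the row. Outside diameter 92 mm at the rim, inside 83 mm at the floor; flat floor 4 mm above its origin, rim 10 mm above its origin. The origin is the centre of its underside, which lies on the shelf top, 60 mm above the bench; so a product in it stands 64 mm above the bench. z is up.
- tray_d: One of four identical round stainless-steel drip trays fixed on the low shelf in a row, 100 mm apart centre to centre (a few mm more or less); the letters say nothing of their order in the row. Outside diameter 92 mm at the rim, inside 83 mm at the floor; flat floor 4 mm above its origin, rim 10 mm above its origin. The origin is the centre of its underside, which lies on the shelf top, 60 mm above the bench; so a product in it stands 64 mm above the bench. z is up.
- jug: Small grey plastic measuring jug with one handle, open on top, standing loose (150 g) on the low shelf beyond one end of the row of trays, about 103 mm from the middle of the nearest tray; at which end changes. 72 mm in diameter at the rim, 92 mm high, handle on its far side from the robot. Origin: centre of its underside, 60 mm above the bench.
- soap_dish: White soap dish, 86 by 66 mm, with a bar of soap, 27 mm high in all, fixed on the low shelf beyond the other end of the row of trays, opposite to the jug. Origin: centre of its underside, 60 mm above the bench.
Things that resemble listed ones, but are neither listed nor needed, are in the scene too. What is shaped like the part that bears soda_tin_center but purple, turquoise or yellow is not meant.

How it is judged:
By the outcome, as a careful person would: the job done as asked, in the order asked, and still so for the second after the job is handed in, with the robot touching nothing.
It also fails if it takes over 123 s, if anything falls off the work surface, if the arm or the gripper's body presses on something with over 40 N, if the wrist force passes 120 N, or if a joint passes its speed limit or range.

## Working session

There is one attempt and no reset: what is moved stays moved. The work goes in short steps, Python scripts to look and compute and a tool call to move; the robot and the scene stay as the last step left them, time stands still between calls to the robot, and variables do not carry over. Pictures are saved under pics/ and viewed, at most 14 in all, crops included, and the job is handed in when it is done.

Besides the shell and the picture viewer there is one more tool, called after "Request:" by a JSON object that holds its "api" and its "payload", one argument or row to a line. apply_moves: Moves the arm, as the interface text tells. Shifts and turns lie within -1 to 1; 1 stands for 0.02 m of shift or 4 degrees of turn. Its arguments: {"type":"object","properties":{"motion":{"type":"array","items":{"type":"array","items":{"type":"number"}}},"grip_force":{"type":"number"}},"required":["motion"]}

```bash
mkdir -p pics; ls; cat > h.py <<'E'
import numpy as np, cv2
from bench import status, grab_frame, order, env
def grab(n,save=None):
    f=grab_frame(n)
    if save: cv2.imwrite('pics/'+save,f['color'])
    np.savez('last_'+n+'.npz',**f); return f
def load(n): return dict(np.load('last_'+n+'.npz'))
def pts(f):
    """world point per pixel from depth"""
    R,_=cv2.Rodrigues(f['rvec']); h,w=f['depth'].shape
    s=rays(f); P=np.dstack([s,np.ones((h,w))])*f['depth'][...,None]
    return (P-np.ravel(f['tvec']))@R
def rays(f):
    h,w=f['depth'].shape; u,v=np.meshgrid(np.arange(w),np.arange(h))
    p=np.stack([u,v],-1).reshape(-1,1,2).astype(float)
    return cv2.undistortPoints(p,f['mtx'],np.array([float(f['k1']),0,0,0])).reshape(h,w,2)
def onplane(f,uv,z):
    p=np.array(uv,float).reshape(-1,1,2)
    s=cv2.undistortPoints(p,f['mtx'],np.array([float(f['k1']),0,0,0])).reshape(-1,2)
    R,_=cv2.Rodrigues(f['rvec']); c=-R.T@np.ravel(f['tvec'])
    d=np.c_[s,np.ones(len(s))]@R
    return c+d*((z-c[2])/d[:,2])[:,None]
E
python3 - <<'E'
from h import *
for n in('top','side','wrist'):
    f=grab(n,n+'0.png'); R,_=cv2.Rodrigues(f['rvec']); print(n,(-R.T@np.ravel(f['tvec'])).round(3),R[2].round(2),f['k1'])
print(status.get_obs())
E
```

```text
pics
top [ 0.183 -0.075  1.524] [ 0.19 -0.01 -0.98] -0.06127912619912036
side [0.228 0.663 0.592] [ 0.27 -0.78 -0.57] -0.0227174081332419
wrist [ 0.337 -0.503  0.374] [-0.29 -0.14 -0.95] -0.04113153641613283
{'t': 0.15, 'q': array([-6.90644471e+01,  7.50653544e+00,  8.53139087e+01,  2.24358792e-03,
        8.72616811e+01, -4.89350908e+00]), 'qvel': array([ 0.08824256, -0.01389349, -0.22808724,  0.00489962, -0.04480247,
       -0.07342013]), 'joint_torque': array([ 1.38485990e-03, -5.70062685e+01, -5.01158702e+01, -1.84877349e-04,
        9.66853579e-03, -4.27161240e-05]), 'tool_pos': array([ 0.26130333, -0.53968637,  0.25248109]), 'tcp_rot': array([[ 9.00098760e-01,  4.35685661e-01, -4.75631671e-04],
       [ 4.35685891e-01, -9.00097758e-01,  1.35270449e-03],
       [ 1.61238950e-04, -1.42479364e-03, -9.99998972e-01]]), 'ft_force': array([0.1532303 , 0.13428863, 0.21694646]), 'moment': array([-5.11239401e-05,  3.27313122e-03, -1.79420342e-02]), 'grasp_force': 0.0, 'opening': 1.0008480995535896}
```

View pics/top0.png

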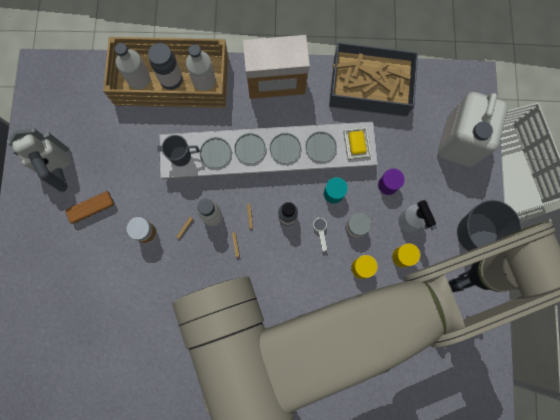

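View pics/side0.png

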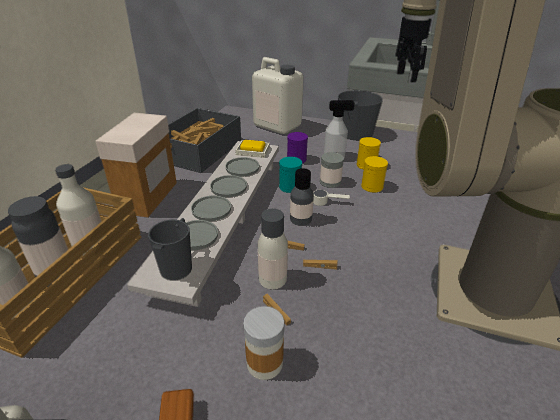

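Top view: jug (176,150), trays (216,153), (250,149), (285,149), (321,147), soap dish (358,144). Possible mix-ups:
- **Softener:** (209,212). The crate bottles (128,65), (165,65), (200,70) and the sprayer (418,215) aren't meant.
- **Stain remover:** (288,213).
- **Jar:** (141,230).
- **Tin:** steel at (359,225). The turquoise (336,190), purple (392,181) and yellow (366,267), (408,255) tins aren't meant.

```bash
python3 - <<'E'
from h import *
f=load('top');P=pts(f);g=f['color']
c=cv2.resize(g[120:290,110:450],None,fx=2.3,fy=2.3,interpolation=cv2.INTER_CUBIC);cv2.imwrite('pics/crop1.png',c)
# tops: height-band blobs near the seeds
def blob(name,u,v,z0,z1,r=24,zc=None):
    m=np.zeros(P.shape[:2],np.uint8);cv2.circle(m,(u,v),r,1,-1)
    m&=((P[...,2]>z0)&(P[...,2]<z1)).astype(np.uint8)
    q=P[m>0]; vv,uu=np.nonzero(m)
    if len(q)<5: print(name,len(q));return
    (cx,cy),rad=cv2.minEnclosingCircle(q[:,:2].astype(np.float32))
    print(name,len(q),'mean',q.mean(0).round(4),'circ',round(cx,4),round(cy,4),round(rad,4),'zmax',q[:,2].max().round(3))
blob('soft',207,205,.155,.175);blob('stain',288,210,.126,.146);blob('jar',138,228,.1,.118);blob('tin',359,223,.072,.09)
blob('jug',176,150,.14,.165);blob('dish',358,144,.064,.1)
for u,v in((216,153),(250,149),(285,149),(321,147)):
    print(onplane(f,(u,v),.066).round(4),P[v,u].round(4))
for n,u,v in(('teal',336,190),('purp',392,181),('y1',366,267),('y2',408,255)): blob(n,u,v,.05,.2)
blob('spray',415,215,.02,.3)
E
```

```text
soft 210 mean [0.4286 0.1129 0.1645] circ 0.4291 0.1136 0.0211 zmax 0.173
stain 141 mean [ 0.4338 -0.1036  0.1355] circ 0.4344 -0.1036 0.0178 zmax 0.144
jar 404 mean [0.3742 0.2997 0.1078] circ 0.375 0.299 0.0318 zmax 0.118
tin 392 mean [ 0.4055 -0.302   0.0797] circ 0.4055 -0.3026 0.0317 zmax 0.088
jug 196 mean [0.5926 0.21   0.1492] circ 0.5888 0.2009 0.0523 zmax 0.159
dish 717 mean [ 0.6365 -0.2951  0.0782] circ 0.6413 -0.2981 0.0705 zmax 0.095
[[0.6002 0.1034 0.066 ]] [0.6015 0.104  0.0614]
[[0.6144 0.0071 0.066 ]] [0.6149 0.0072 0.0645]
[[ 0.617  -0.0926  0.066 ]] [ 0.6162 -0.0926  0.0689]
[[ 0.6257 -0.1954  0.066 ]] [ 0.6259 -0.1955  0.0654]
teal 427 mean [ 0.5056 -0.2372  0.0774] circ 0.5233 -0.2395 0.0494 zmax 0.089
purp 423 mean [ 0.5345 -0.3974  0.0775] circ 0.5474 -0.3866 0.0477 zmax 0.087
y1 434 mean [ 0.2887 -0.3187  0.0789] circ 0.2894 -0.3201 0.0316 zmax 0.089
y2 431 mean [ 0.3226 -0.4346  0.0777] circ 0.3229 -0.4362 0.0319 zmax 0.089
spray 783 mean [ 0.4199 -0.4507  0.1258] circ 0.4197 -0.4597 0.0434 zmax 0.19
```

View pics/crop1.png

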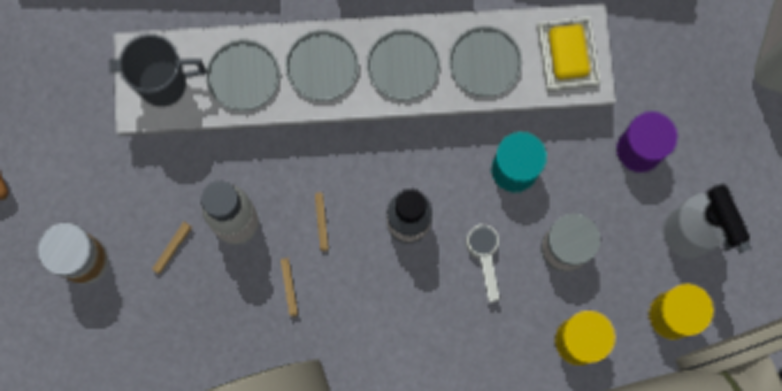

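Crop confirms the four: the steel tin is the grey lid at (572,240) beside the coloured decoys, with jar (68,252), softener (222,205) and stain remover (410,208). The jug is at the +y end, with its handle near tray 1. Next I'll refine the trays.

```bash
python3 - <<'E'
from h import *
f=load('top');g=f['color'].astype(int);P=pts(f)
hsv=cv2.cvtColor(f['color'],cv2.COLOR_BGR2HSV)
for v,u in((153,216),(149,250),(170,300),(135,233)): print(g[v,u],hsv[v,u])
for (u,v) in((216,153),(250,149),(285,149),(321,147)):
    m=(g.sum(2)<430).astype(np.uint8); r=np.zeros_like(m);cv2.circle(r,(u,v),19,1,-1); m&=r
    m=cv2.morphologyEx(m,cv2.MORPH_CLOSE,np.ones((3,3)))
    c=max(cv2.findContours(m,0,1)[0],key=cv2.contourArea); h=cv2.convexHull(c).reshape(-1,2)
    w=onplane(f,h,.069)[:,:2].astype(np.float32); e=cv2.fitEllipse(c)
    cc,rr=cv2.minEnclosingCircle(w); print(np.round(cc,4),round(rr,4),'ell',onplane(f,e[0],.069).round(4)[0],np.round(e[1],1))
E
```

```text
[134 135 126] [ 87  17 135]
[134 135 126] [ 87  17 135]
[83 81 80] [110   9  83]
[176 175 173] [100   4 176]
[0.6009 0.1032] 0.0542 ell [0.5983 0.1046 0.069 ] [31.8 35.1]
[0.6136 0.007 ] 0.0541 ell [0.6131 0.0075 0.069 ] [31.7 33.5]
[ 0.6156 -0.0894] 0.051 ell [ 0.6167 -0.0924  0.069 ] [31.7 32.7]
[ 0.6245 -0.1936] 0.0489 ell [ 0.6242 -0.1945  0.069 ] [31.1 32.5]
```

Request:
{"api": "apply_moves", "payload": {
  "motion": [
    [0,0,0,-1,-1],
    [0,0,0,-1,-1],
    [0,0,0,-1,-1],
    [0,0,0,-1,-1],
    [0,0,0,-1,-1],
    [0,0,0,-1,-1],
    [0,0,0,-1,-1],
    [0,0,0,-1,-1],
    [0,0,0,-1,-1],
    [0,0,0,-1,-1],
    [0,0,0,-1,-1],
    [0,0,0,-1,-1],
    [0,0,0,-1,-1],
    [0,0,0,-1,-1],
    [0,0,0,-1,-1],
    [0,0,0,-1,-1],
    [0,0,0,-0.05,-1]
  ],
  "grip_force": 40
}}

```text
t: 2.28
tool_pos: [0.2614, -0.5399, 0.2529]
tcp_rot: [[-0.0, 1.0, -0.0], [1.0, 0.0, 0.001], [0.001, -0.0, -1.0]]
ft_force: [-0.0, 0.0, 0.6]
opening: 0.992
grasp_force: 0.0
```

Request:
{"api": "apply_moves", "payload": {
  "motion": [
    [1,0.6,0,0,-1],
    [1,0.6,0,0,-1],
    [1,0.6,0,0,-1],
    [1,0.6,0,0,-1],
    [1,0.6,0,0,-1],
    [1,0.6,0,0,-1],
    [1,0.6,0,0,-1],
    [1,0.6,0,0,-1],
    [1,0.6,0,0,-1],
    [1,0.6,0,0,-1],
    [0.9,0.6,0,0,-1],
    [1,0.6,0,0,-1],
    [0,0,0,0,-1],
    [0,0,0,0,-1]
  ]
}}

```text
t: 4.03
tool_pos: [0.4053, -0.3019, 0.2534]
tcp_rot: [[-0.001, 1.0, -0.0], [1.0, 0.001, -0.0], [-0.0, -0.0, -1.0]]
ft_force: [-0.6, -0.0, -0.4]
opening: 1.003
grasp_force: 0.0
```

```bash
python3 - <<'E'
from h import *
f=grab('wrist','w1.png');P=pts(f);T=grab('top','top1.png')
print(status.get_obs()['tool_pos'].round(4))
m=(abs(P[...,2]-.08)<.006)&(f['depth']>0)
n,l,s,c=cv2.connectedComponentsWithStats(m.astype(np.uint8))
for i in range(1,n):
    if s[i,4]>300:
        q=P[l==i]; cc,r=cv2.minEnclosingCircle(q[:,:2].astype(np.float32)); print(s[i],f['color'][l==i].mean(0).round(),np.round(cc,4),round(r,4),q[:,2].mean().round(4))
E
```

```text
[ 0.405  -0.3024  0.2533]
[ 351   87   70   72 3905] [160. 161.  32.] [ 0.5073 -0.2384] 0.0314 0.0808
[ 467  148   93   78 2223] [119. 170. 180.] [ 0.6407 -0.2974] 0.0533 0.0786
[ 241  160   65   64 3273] [149. 151. 144.] [ 0.4075 -0.3021] 0.0312 0.0807
[ 121  178   65   62 3131] [ 18. 168. 196.] [ 0.2912 -0.319 ] 0.0314 0.0804
[ 369  254   57   49 1597] [144.  55. 108.] [ 0.5383 -0.3978] 0.0311 0.0807
[ 176  286   51   51 1997] [  9. 189. 219.] [ 0.3264 -0.437 ] 0.0313 0.0804
[265 302  60  28 382] [126. 124. 122.] [ 0.4314 -0.4502] 0.0327 0.0801
```

View pics/w1.png

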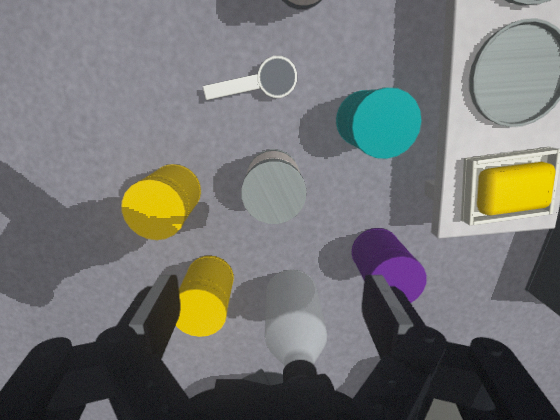

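Request:
{"api": "apply_moves", "payload": {
  "motion": [
    [0,0.1,1,0,-1],
    [0,0,1,0,-1],
    [0,0,1,0,-1],
    [0,0,1,0,-1],
    [0,0,1,0,-1],
    [0,0,1,0,-1],
    [0,0,1,0,-1],
    [0,0,1,0,-1],
    [0,0,1,0,-1],
    [0,0,0.7,0,-1],
    [0,0,0.5,0,-1],
    [0,0,0,0,-1],
    [0,0,0,0,1],
    [0,0,0,0,1],
    [0,0,0,0,1],
    [0,0,0,0,1],
    [0,0,0,0,1],
    [0,0,0,0,1],
    [0,0,0,0,1]
  ],
  "grip_force": 50
}}

```text
t: 6.5
tool_pos: [0.4081, -0.3027, 0.0505]
tcp_rot: [[-0.001, 1.0, 0.002], [1.0, 0.001, -0.001], [-0.001, 0.002, -1.0]]
ft_force: [0.2, 1.0, 6.4]
opening: 0.689
grasp_force: 84.3
```

Request:
{"api": "apply_moves", "payload": {
  "motion": [
    [0,0,-0.5,0,1],
    [0,0,-1,0,1],
    [0,0,-1,0,1],
    [0,0,-1,0,1],
    [0,0,-1,0,1],
    [0,0,-1,0,1],
    [0,0,-1,0,1],
    [0,0,-0.5,0,1]
  ]
}}

```text
t: 7.5
tool_pos: [0.4075, -0.3021, 0.1907]
tcp_rot: [[-0.001, 1.0, 0.001], [1.0, 0.001, -0.001], [-0.001, 0.001, -1.0]]
ft_force: [0.6, -0.7, -2.0]
opening: 0.687
grasp_force: 84.9
```

Request:
{"api": "apply_moves", "payload": {
  "motion": [
    [0.25,0.5,0,0,1],
    [0.5,1,0,0,1],
    [0.5,1,0,0,1],
    [0.5,1,0,0,1],
    [0.5,1,0,0,1],
    [0.5,1,0,0,1],
    [0.5,1,0,0,1],
    [0.5,1,0,0,1],
    [0.5,1,0,0,1],
    [0.5,1,0,0,1],
    [0.5,0.8,0,0,1],
    [0.15,0.5,0,0,1],
    [0,0,0,0,1],
    [0,0,0,0,1]
  ]
}}

```text
t: 9.25
tool_pos: [0.6229, -0.1942, 0.1892]
tcp_rot: [[-0.0, 1.0, -0.0], [1.0, 0.0, -0.0], [-0.0, -0.0, -1.0]]
ft_force: [0.2, -0.5, -1.5]
opening: 0.692
grasp_force: 85.1
```

```bash
python3 - <<'E'
from h import *
f=grab('wrist','w2.png');print(status.get_obs()['tool_pos'],status.get_obs()['ft_force'])
E
```

```text
[ 0.6227844  -0.19433746  0.18926113] [ 0.10070378  0.52648613 -1.37402918]
```

View pics/w2.png

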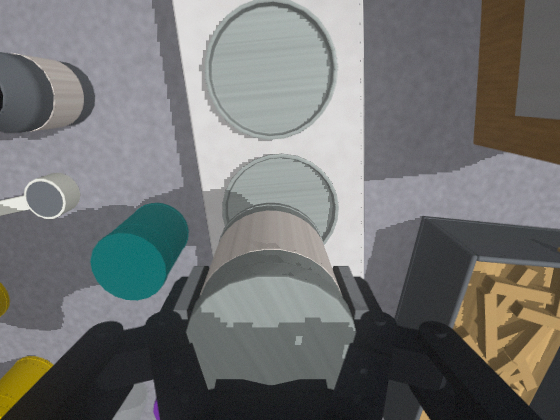

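Tin held upright over tray 4: the tray rim shows at (280,200) behind the tin, and tray 3 is at (270,68). I'll check tray centres from the rim in this near view.

```bash
python3 - <<'E'
from h import *
f=load('wrist');hs=cv2.cvtColor(f['color'],cv2.COLOR_BGR2HSV)
m=(cv2.inRange(hs,(75,10,90),(100,40,200))>0)
m[:, :190]=0;m[:,345:]=0;m[250:]=0
m=cv2.morphologyEx(m.astype(np.uint8),cv2.MORPH_OPEN,np.ones((3,3)))
n,l,s,c=cv2.connectedComponentsWithStats(m)
from scipy.optimize import least_squares
for i in range(1,n):
    if s[i,4]>800:
        k=np.argwhere(l==i)
        # leftmost/rightmost pixel of each row, and topmost per column
        e=[]
        for r in np.unique(k[:,0]):
            x=k[k[:,0]==r,1]; e+= [(x.min(),r),(x.max(),r)]
        w=onplane(f,e,.066)[:,:2]
        r=least_squares(lambda p:np.hypot(*(w-p[:2]).T)-p[2],[w[:,0].mean(),w[:,1].mean(),.042],loss='soft_l1',f_scale=.002)
        print(s[i],r.x.round(4),np.median(abs(r.fun)).round(4))
E
```

```text
[ 211    6  119  131 8134] [ 0.6231 -0.0921  0.0392] 0.0014
```

```bash
python3 - <<'E'
from h import *
f=load('wrist');print(onplane(f,[(222,205),(338,205),(280,154),(202,68),(337,68),(270,1),(270,138)],.070).round(4))
t=grab('top');print(onplane(t,[(321,147),(285,149)],.067).round(4))
c=t['color'][115:180,150:390];cv2.imwrite('pics/tr.png',cv2.resize(c,(800,216),interpolation=cv2.INTER_CUBIC))
E
```

```text
[[ 0.5847 -0.1884  0.07  ]
 [ 0.6752 -0.1885  0.07  ]
 [ 0.6296 -0.1487  0.07  ]
 [ 0.5756 -0.0895  0.07  ]
 [ 0.6682 -0.0895  0.07  ]
 [ 0.6223 -0.0489  0.07  ]
 [ 0.6222 -0.137   0.07  ]]
[[ 0.6254 -0.1953  0.067 ]
 [ 0.6167 -0.0926  0.067 ]]
```

View pics/tr.png

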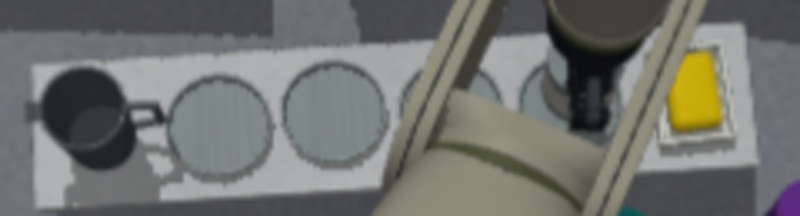

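Near view gives T3 (0.622,-0.093) and T4 (0.630,-0.194), about 5 mm further in x than the top view. I'll aim for T4 x = 0.628 and lower.

Request:
{"api": "apply_moves", "payload": {
  "motion": [
    [0,0.25,0.6,0,1],
    [0,0,1,0,1],
    [0,0,1,0,1],
    [0,0,0.7,0,1],
    [0,0,0.3,0,1],
    [0,0,0.05,0,1],
    [0,0,0.05,0,1],
    [0,0,0,0,1]
  ]
}}

```text
t: 10.35
tool_pos: [0.6287, -0.194, 0.1162]
tcp_rot: [[-0.001, 1.0, 0.001], [1.0, 0.001, -0.0], [-0.0, 0.001, -1.0]]
ft_force: [0.4, 0.0, -1.0]
opening: 0.687
grasp_force: 85.1
```

Request:
{"api": "apply_moves", "payload": {
  "motion": [
    [0,0,0.05,0,1],
    [0,0,0.05,0,1],
    [0,0,0,0,1]
  ]
}}

```text
t: 10.72
tool_pos: [0.6286, -0.194, 0.1145]
tcp_rot: [[-0.001, 1.0, 0.001], [1.0, 0.001, -0.0], [-0.0, 0.001, -1.0]]
ft_force: [-2.5, 1.6, 4.7]
opening: 0.688
grasp_force: 84.1
```

Request:
{"api": "apply_moves", "payload": {
  "motion": [
    [0,0,0,0,0.2],
    [0,0,0,0,0],
    [0,0,0,0,-0.5],
    [0,0,0,0,-1],
    [0,0,0,0,-1],
    [0,0,0,0,-1],
    [0,0,-0.5,0,-1],
    [0,0,-0.5,0,-1],
    [0,0,-1,0,-1],
    [0,0,-1,0,-1],
    [0,0,-1,0,-1],
    [0,0,-1,0,-1],
    [0,0,-1,0,-1],
    [0,0,-1,0,-1],
    [0,0,-0.5,0,-1],
    [0,0,0,0,-1]
  ]
}}

```text
t: 12.72
tool_pos: [0.6287, -0.194, 0.2643]
tcp_rot: [[-0.0, 1.0, 0.001], [1.0, 0.0, -0.001], [-0.001, 0.001, -1.0]]
ft_force: [0.4, -0.3, 0.2]
opening: 1.002
grasp_force: 0.0
```

```bash
python3 - <<'E'
from h import *
f=grab('wrist','w3.png')
P=pts(f);m=(abs(P[...,2]-.144)<.006)&(f['depth']>0)
n,l,s,c=cv2.connectedComponentsWithStats(m.astype(np.uint8))
for i in range(1,n):
    if s[i,4]>600:
        q=P[l==i]; cc,r=cv2.minEnclosingCircle(q[:,:2].astype(np.float32)); print(s[i],np.round(cc,4),round(r,4),q[:,2].mean().round(4))
E
```

```text
[ 510    0   28  157 1871] [ 0.8096 -0.0959] 0.0538 0.1441
[ 230  171   79   76 4598] [ 0.6274 -0.1938] 0.0315 0.1447
```

View pics/w3.png

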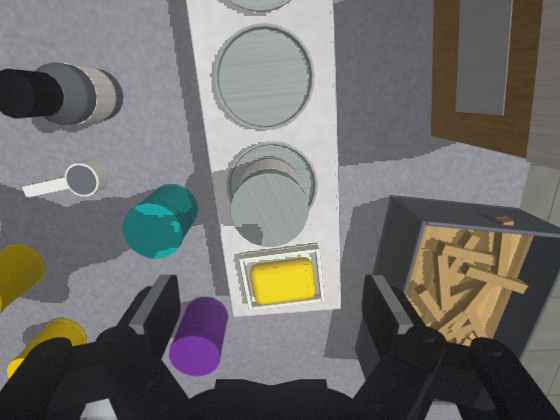

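Tin stands level in tray 4: lid at (270,208), z = 0.1447. Next, the jar.

Request:
{"api": "apply_moves", "payload": {
  "motion": [
    [0.5,-0.5,0,0,-1],
    [1,-0.5,0,0,-1],
    [1,-0.5,0,0,-1],
    [1,-0.5,0,0,-1],
    [1,-0.5,0,0,-1],
    [1,-0.5,0,0,-1],
    [1,-0.5,0,0,-1],
    [1,-0.5,0,0,-1],
    [1,-0.5,0,0,-1],
    [1,-0.5,0,0,-1],
    [1,-0.5,0,0,-1],
    [1,-0.5,0,0,-1],
    [1,-0.5,0,0,-1],
    [1,-0.5,0,0,-1],
    [1,-0.5,0,0,-1],
    [1,-0.5,0,0,-1],
    [1,-0.5,0,0,-1],
    [1,-0.5,0,0,-1],
    [1,-0.5,0,0,-1],
    [1,-0.5,0,0,-1]
  ]
}}

```text
t: 15.28
tool_pos: [0.4272, 0.1972, 0.2634]
tcp_rot: [[-0.001, 1.0, 0.0], [1.0, 0.001, 0.0], [0.0, 0.0, -1.0]]
ft_force: [0.5, 0.1, -0.1]
opening: 0.997
grasp_force: 0.0
```

Request:
{"api": "apply_moves", "payload": {
  "motion": [
    [1,-0.5,0,0,-1],
    [1,-0.5,0,0,-1],
    [1,-0.5,0,0,-1],
    [1,-0.5,0,0,-1],
    [0.9,-0.5,0,0,-1],
    [0.25,-0.2,0,0,-1],
    [0,0,0,0,-1],
    [0,0,0,0,-1]
  ]
}}

```text
t: 16.27
tool_pos: [0.3742, 0.2986, 0.2633]
tcp_rot: [[-0.0, 1.0, 0.0], [1.0, 0.0, -0.0], [-0.0, 0.0, -1.0]]
ft_force: [0.7, -0.4, 0.9]
opening: 1.001
grasp_force: 0.0
```

```bash
cat >> h.py <<'E'
def tops(z,amin=300,tol=.006,name='wrist'):
    f=grab(name); P=pts(f); m=(abs(P[...,2]-z)<tol)&(f['depth']>0)
    n,l,s,c=cv2.connectedComponentsWithStats(m.astype(np.uint8))
    for i in range(1,n):
        if s[i,4]>amin:
            q=P[l==i]; cc,r=cv2.minEnclosingCircle(q[:,:2].astype(np.float32)); print(s[i],f['color'][l==i].mean(0).round(),np.round(cc,4),round(r,4),q[:,2].mean().round(4))
E
python3 -c "
from h import *
tops(.108)"
```

```text
[ 239  161   69   67 3649] [197. 191. 186.] [0.3765 0.3012] 0.031 0.1087
[453 255  55  51 524] [55. 53. 51.] [0.5866 0.2104] 0.0317 0.1082
[483 283  39  33 451] [54. 51. 49.] [0.6065 0.1943] 0.0242 0.1084
[297 336  51  35 642] [132. 138. 138.] [0.4306 0.1153] 0.0284 0.1078
```

Request:
{"api": "apply_moves", "payload": {
  "motion": [
    [0.1,0.1,0.76,0,-1],
    [0,0,1,0,-1],
    [0,0,1,0,-1],
    [0,0,1,0,-1],
    [0,0,1,0,-1],
    [0,0,1,0,-1],
    [0,0,1,0,-1],
    [0,0,1,0,-1],
    [0,0,0.5,0,-1],
    [0,0,0,0,-1],
    [0,0,0,0,1],
    [0,0,0,0,1],
    [0,0,0,0,1],
    [0,0,0,0,1],
    [0,0,0,0,1],
    [0,0,0,0,1],
    [0,0,0,0,1]
  ]
}}

```text
t: 18.45
tool_pos: [0.3768, 0.3016, 0.0994]
tcp_rot: [[-0.001, 1.0, 0.002], [1.0, 0.001, 0.001], [0.001, 0.002, -1.0]]
ft_force: [-0.2, 0.0, 6.3]
opening: 0.708
grasp_force: 55.2
```

Request:
{"api": "apply_moves", "payload": {
  "motion": [
    [0,0,-0.5,0,1],
    [0,0,-1,0,1],
    [0,0,-1,0,1],
    [0,0,-1,0,1],
    [0,0,-1,0,1],
    [0,0,-1,0,1],
    [0,0,-1,0,1],
    [0,0,-1,0,1],
    [0,0,-1,0,1],
    [0,0,-0.6,0,1],
    [-0.5,0.3,0,0,1],
    [-1,0.6,0,0,1],
    [-1,0.6,0,0,1],
    [-1,0.6,0,0,1],
    [-1,0.6,0,0,1],
    [-1,0.6,0,0,1],
    [-1,0.6,0,0,1],
    [-1,0.6,0,0,1],
    [-1,0.6,0,0,1],
    [-1,0.6,0,0,1]
  ]
}}

```text
t: 20.95
tool_pos: [0.49, 0.1095, 0.2787]
tcp_rot: [[-0.0, 1.0, -0.002], [1.0, 0.0, -0.0], [-0.0, -0.002, -1.0]]
ft_force: [0.7, -0.1, -2.5]
opening: 0.717
grasp_force: 54.9
```

Request:
{"api": "apply_moves", "payload": {
  "motion": [
    [-1,0.6,0,0,1],
    [-1,0.6,0,0,1],
    [-1,0.6,0,0,1],
    [-1,0.6,0,0,1],
    [-1,0.6,0,0,1],
    [-1,0.6,0,0,1],
    [-1,0.6,0,0,1],
    [-1,0.6,0,0,1],
    [-1,0.6,0,0,1],
    [-0.8,0.7,0,0,1],
    [-0.4,0.3,0,0,1],
    [0,0,0,0,1],
    [0,0,0,0,1]
  ]
}}

```text
t: 22.58
tool_pos: [0.618, -0.0924, 0.2801]
tcp_rot: [[-0.001, 1.0, -0.0], [1.0, 0.001, 0.0], [0.0, -0.0, -1.0]]
ft_force: [-0.4, 1.2, -1.8]
opening: 0.708
grasp_force: 55.1
```

```bash
python3 - <<'E'
from h import *
o=status.get_obs();print(o['tool_pos'],o['ft_force'],o['opening'])
f=grab('wrist','w4.png')
E
```

```text
[ 0.61799248 -0.09240629  0.28005348] [-0.39171961  1.15870263 -1.83398126] 0.7082735540270169
```

View pics/w4.png

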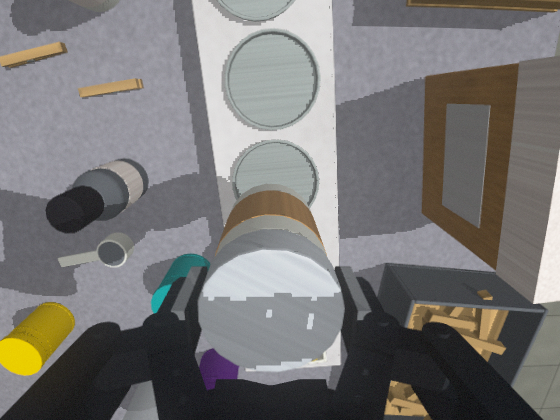

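Jar held upright over T3: tray rim about (231–320,180). T2 is at (272,80).

```bash
python3 - <<'E'
from h import *
f=load('wrist');print(onplane(f,[(222,80),(321,80),(272,28),(272,131),(231,180),(321,180),(276,139)],.070).round(4))
E
```

```text
[[ 0.5715  0.0092  0.07  ]
 [ 0.666   0.0093  0.07  ]
 [ 0.6192  0.054   0.07  ]
 [ 0.6193 -0.0386  0.07  ]
 [ 0.5765 -0.0887  0.07  ]
 [ 0.6707 -0.0887  0.07  ]
 [ 0.6233 -0.0465  0.07  ]]
```

Request:
{"api": "apply_moves", "payload": {
  "motion": [
    [0,0.1,0.5,0,1],
    [0,0,1,0,1],
    [0,0,1,0,1],
    [0,0,1,0,1],
    [0,0,1,0,1],
    [0,0,0.7,0,1],
    [0,0,0.4,0,1],
    [0,0,0.1,0,1],
    [0,0,0,0,1]
  ]
}}

```text
t: 23.75
tool_pos: [0.6206, -0.093, 0.1667]
tcp_rot: [[-0.001, 1.0, 0.001], [1.0, 0.001, -0.0], [-0.0, 0.001, -1.0]]
ft_force: [-0.9, -0.4, -1.7]
opening: 0.711
grasp_force: 55.1
```

Request:
{"api": "apply_moves", "payload": {
  "motion": [
    [0,0,0.05,0,1],
    [0,0,0.05,0,1],
    [0,0,0.05,0,1],
    [0,0,0,0,1]
  ]
}}

```text
t: 24.25
tool_pos: [0.6204, -0.093, 0.1635]
tcp_rot: [[-0.0, 1.0, 0.001], [1.0, 0.0, -0.0], [-0.0, 0.001, -1.0]]
ft_force: [-0.9, -0.2, -0.8]
opening: 0.714
grasp_force: 55.1
```

Request:
{"api": "apply_moves", "payload": {
  "motion": [
    [0,0,0.05,0,1],
    [0,0,0.03,0,1],
    [0,0,0,0,1]
  ]
}}

```text
t: 24.62
tool_pos: [0.6204, -0.093, 0.1634]
tcp_rot: [[-0.001, 1.0, 0.001], [1.0, 0.001, -0.0], [-0.0, 0.001, -1.0]]
ft_force: [-6.3, 1.1, 10.3]
opening: 0.71
grasp_force: 56.1
```

Request:
{"api": "apply_moves", "payload": {
  "motion": [
    [0,0,0,0,0.2],
    [0,0,0,0,0],
    [0,0,0,0,-0.5],
    [0,0,0,0,-1],
    [0,0,0,0,-1],
    [0,0,0,0,-1],
    [0,0,-0.5,0,-1],
    [0,0,-0.5,0,-1],
    [0,0,-1,0,-1],
    [0,0,-1,0,-1],
    [0,0,-1,0,-1],
    [0,0,-1,0,-1],
    [0,0,-1,0,-1],
    [0,0,-0.5,0,-1],
    [0,0,0,0,-1]
  ]
}}

```text
t: 26.5
tool_pos: [0.6206, -0.093, 0.2925]
tcp_rot: [[-0.0, 1.0, 0.002], [1.0, 0.0, -0.0], [-0.0, 0.002, -1.0]]
ft_force: [-0.2, 0.7, 0.1]
opening: 0.998
grasp_force: 0.0
```

```bash
python3 -c "
from h import *
tops(.172);tops(.136,amin=800)"
```

```text
[ 490   59   36  218 2362] [101. 104. 109.] [ 0.8045 -0.0656] 0.0865 0.1721
[ 232  173   78   75 4557] [205. 200. 195.] [ 0.6203 -0.0933] 0.0311 0.1726
[ 470   64   26  193 1582] [43. 64. 82.] [ 0.806  -0.0645] 0.0846 0.1361
[  51  190   41   38 1212] [42. 39. 40.] [ 0.4362 -0.1036] 0.0186 0.136
```

Request:
{"api": "apply_moves", "payload": {
  "motion": [
    [0,-0.5,0,0,-1],
    [0,-1,0,0,-1],
    [0,-1,0,0,-1],
    [0,-1,0,0,-1],
    [0,-1,0,0,-1],
    [-0.1,-1,0,0,-1],
    [-0.2,-1,0,0,-1],
    [-0.2,-1,0,0,-1],
    [0,-1,0,0,-1],
    [0,-0.7,0,0,-1],
    [0,0,0,0,-1],
    [0,0,0,0,-1]
  ]
}}

```text
t: 28.1
tool_pos: [0.4363, -0.1029, 0.2912]
tcp_rot: [[-0.0, 1.0, 0.0], [1.0, 0.0, 0.0], [0.0, 0.0, -1.0]]
ft_force: [-0.1, -0.3, 1.0]
opening: 1.003
grasp_force: 0.0
```

```bash
python3 -c "
from h import *
tops(.136)"
```

```text
[440 154  53  63 542] [ 99. 109. 113.] [ 0.6152 -0.0916] 0.0298 0.1359
[ 251  179   40   39 1222] [51. 48. 48.] [ 0.4355 -0.1036] 0.0182 0.1365
[430 256  55  49 467] [81. 82. 79.] [ 0.6225 -0.1897] 0.0302 0.1363
```

Request:
{"api": "apply_moves", "payload": {
  "motion": [
    [0,0,0.5,0,-1],
    [0,0,1,0,-1],
    [0,0,1,0,-1],
    [0,0,1,0,-1],
    [0,0,1,0,-1],
    [0,0,1,0,-1],
    [0,0,1,0,-1],
    [0,0,1,0,-1],
    [0,0,0.7,0,-1],
    [0,0,0.25,0,-1],
    [0,0,0,0,-1],
    [0,0,0,0,1],
    [0,0,0,0,1],
    [0,0,0,0,1],
    [0,0,0,0,1],
    [0,0,0,0,1],
    [0,0,0,0,1],
    [0,0,0,0,1],
    [0,0,0,0,1]
  ]
}}

```text
t: 30.52
tool_pos: [0.4366, -0.1032, 0.1232]
tcp_rot: [[-0.001, 1.0, 0.001], [1.0, 0.001, -0.0], [-0.0, 0.001, -1.0]]
ft_force: [-2.2, 0.6, 5.5]
opening: 0.408
grasp_force: 49.7
```

Request:
{"api": "apply_moves", "payload": {
  "motion": [
    [0,0,-0.5,0,1],
    [0,0,-1,0,1],
    [0.5,0,-1,0,1],
    [1,0,-1,0,1],
    [1,0,-1,0,1],
    [1,0,-1,0,1],
    [1,0,-0.5,0,1],
    [0.8,0.5,0,0,1],
    [0.25,1,0,0,1],
    [0,1,0,0,1],
    [0,1,0,0,1],
    [0,1,0,0,1],
    [0,1,0,0,1],
    [0,1,0,0,1],
    [0,1,0,0,1],
    [0,1,0,0,1],
    [0,0.5,0,0,1],
    [0,0,0,0,1],
    [0,0,0,0,1]
  ]
}}

```text
t: 32.9
tool_pos: [0.6156, 0.0082, 0.2424]
tcp_rot: [[-0.001, 1.0, -0.001], [1.0, 0.001, 0.0], [0.0, -0.001, -1.0]]
ft_force: [-0.3, -0.2, -2.8]
opening: 0.41
grasp_force: 50.5
```

```bash
python3 - <<'E'
from h import *
o=status.get_obs();print(o['tool_pos'],o['ft_force'],o['opening'])
f=grab('wrist','w5.png')
E
```

```text
[0.61561136 0.00816665 0.2424225 ] [-0.32561779 -0.1541961  -2.7714752 ] 0.4099013254795391
```

View pics/w5.png

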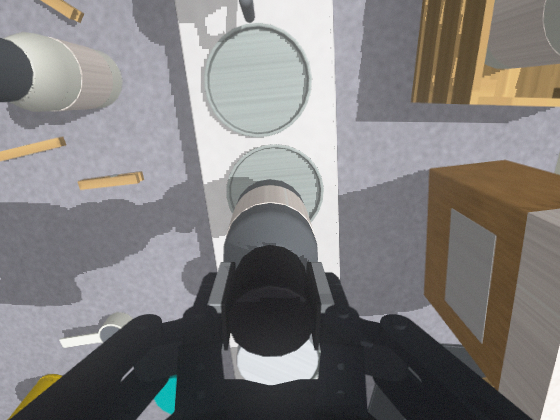

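Bottle upright over T2, whose rim spans (226–323,190). T1 centre is about (257,80), clear of the jug handle.

```bash
python3 - <<'E'
from h import *
f=load('wrist');print(onplane(f,[(202,80),(311,80),(257,22),(257,137),(226,190),(323,190)],.070).round(4))
E
```

```text
[[0.5574 0.1079 0.07  ]
 [0.6496 0.1078 0.07  ]
 [0.6045 0.1519 0.07  ]
 [0.6033 0.0602 0.07  ]
 [0.5736 0.0114 0.07  ]
 [0.6646 0.0113 0.07  ]]
```

Request:
{"api": "apply_moves", "payload": {
  "motion": [
    [0,0.1,0.5,0,1],
    [0,0,1,0,1],
    [0,0,0.7,0,1],
    [0,0,0.3,0,1],
    [0,0,0.1,0,1],
    [0,0,0.05,0,1],
    [0,0,0.05,0,1],
    [0,0,0,0,1]
  ]
}}

```text
t: 33.95
tool_pos: [0.6184, 0.0081, 0.1889]
tcp_rot: [[-0.001, 1.0, 0.001], [1.0, 0.001, -0.0], [-0.0, 0.001, -1.0]]
ft_force: [-0.7, -0.0, -1.9]
opening: 0.411
grasp_force: 50.5
```

Request:
{"api": "apply_moves", "payload": {
  "motion": [
    [0,0,0.05,0,1],
    [0,0,0.05,0,1],
    [0,0,0.03,0,1],
    [0,0,0,0,1]
  ]
}}

```text
t: 34.45
tool_pos: [0.6184, 0.0081, 0.1873]
tcp_rot: [[-0.001, 1.0, 0.001], [1.0, 0.001, -0.0], [-0.0, 0.001, -1.0]]
ft_force: [-2.9, 0.1, 5.1]
opening: 0.408
grasp_force: 51.5
```

Request:
{"api": "apply_moves", "payload": {
  "motion": [
    [0,0,0,0,0.2],
    [0,0,0,0,0],
    [0,0,0,0,-0.5],
    [0,0,0,0,-1],
    [0,0,0,0,-1],
    [0,0,0,0,-1],
    [0,0,0,0,-1],
    [0,0,-0.5,0,-1],
    [0,0,-1,0,-1],
    [0,0,-1,0,-1],
    [0,0,-1,0,-1],
    [0,0,-1,0,-1],
    [0,0,-1,0,-1],
    [0,0,-0.5,0,-1],
    [0,0,0,0,-1]
  ]
}}

```text
t: 36.33
tool_pos: [0.6185, 0.0081, 0.3069]
tcp_rot: [[-0.001, 1.0, 0.001], [1.0, 0.001, -0.0], [-0.0, 0.001, -1.0]]
ft_force: [-0.4, 0.2, -0.5]
opening: 1.004
grasp_force: 0.0
```

```bash
python3 -c "
from h import *
tops(.2);tops(.165)"
```

```text
[ 246  194   48   46 1705] [55. 54. 55.] [0.6176 0.0076] 0.018 0.2005
[  480   194    80   178 11377] [218. 223. 229.] [ 0.8406 -0.061 ] 0.0947 0.2013
[   1   43   57   58 2528] [113. 108. 103.] [0.4315 0.1137] 0.022 0.165
[ 459  179  101  166 1571] [112. 116. 121.] [ 0.8409 -0.0579] 0.0917 0.165
[241 274  65  30 413] [135. 132. 129.] [ 0.6203 -0.088 ] 0.0306 0.1653
```

Request:
{"api": "apply_moves", "payload": {
  "motion": [
    [0,-0.5,0,0,-1],
    [0.5,-1,0,0,-1],
    [1,-1,0,0,-1],
    [1,-1,0,0,-1],
    [1,-1,0,0,-1],
    [1,-1,0,0,-1],
    [0.5,-1,0,0,-1],
    [0.2,-1,0,0,-1],
    [0.1,-1,0,0,-1],
    [0,-0.9,0,0,-1],
    [0,0,0,0,-1],
    [0,0,0,0,-1]
  ]
}}

```text
t: 37.92
tool_pos: [0.4302, 0.1139, 0.3057]
tcp_rot: [[-0.0, 1.0, 0.0], [1.0, 0.0, -0.0], [-0.0, 0.0, -1.0]]
ft_force: [0.3, -0.3, -0.1]
opening: 1.005
grasp_force: 0.0
```

```bash
python3 -c "
from h import *
tops(.165)"
```

```text
[ 247  179   49   48 1825] [117. 112. 108.] [0.4308 0.1138] 0.0211 0.1655
[442 289  39  30 375] [53. 51. 49.] [0.6167 0.0086] 0.0184 0.1642
```

Request:
{"api": "apply_moves", "payload": {
  "motion": [
    [0,0,0.5,0,-1],
    [0,0,1,0,-1],
    [0,0,1,0,-1],
    [0,0,1,0,-1],
    [0,0,1,0,-1],
    [0,0,1,0,-1],
    [0,0,1,0,-1],
    [0,0,0.9,0,-1],
    [0,0,0.35,0,-1],
    [0,0,0,0,-1],
    [0,0,0,0,1],
    [0,0,0,0,1],
    [0,0,0,0,1],
    [0,0,0,0,1],
    [0,0,0,0,1],
    [0,0,0,0,1],
    [0,0,0,0,1],
    [0,0,0,0,1]
  ]
}}

```text
t: 40.22
tool_pos: [0.4308, 0.1141, 0.1518]
tcp_rot: [[-0.0, 1.0, 0.002], [1.0, 0.0, 0.0], [0.0, 0.002, -1.0]]
ft_force: [-0.4, -0.1, 5.5]
opening: 0.488
grasp_force: 50.9
```

Request:
{"api": "apply_moves", "payload": {
  "motion": [
    [0,0,-0.5,0,1],
    [0,0,-1,0,1],
    [0,0,-1,0,1],
    [0,0,-1,0,1],
    [0,0,-1,0,1],
    [0,0,-1,0,1],
    [-0.5,0.5,-0.5,0,1],
    [0,1,0,0,1],
    [0,1,0,0,1],
    [0,1,0,0,1],
    [0,1,0,0,1],
    [0,1,0,0,1],
    [0,1,0,0,1],
    [0,1,0,0,1],
    [0,0.7,0,0,1],
    [0,0.35,0,0,1],
    [0,0,0,0,1],
    [0,0,0,0,1]
  ]
}}

```text
t: 42.48
tool_pos: [0.6007, 0.104, 0.2707]
tcp_rot: [[-0.0, 1.0, -0.001], [1.0, 0.0, -0.0], [-0.0, -0.001, -1.0]]
ft_force: [-0.4, -0.5, -2.8]
opening: 0.481
grasp_force: 51.4
```

```bash
python3 - <<'E'
from h import *
o=status.get_obs();print(o['tool_pos'],o['ft_force'],o['opening'])
f=grab('wrist','w6.png')
E
```

```text
[0.60073961 0.10396939 0.27068034] [-0.43267424 -0.45516536 -2.84745565] 0.48066476187794077
```

View pics/w6.png

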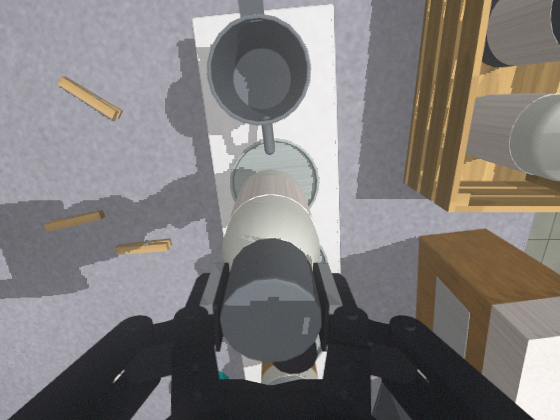

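The jug handle at (268,140) points at tray 1, so I'll check its clearance before lowering.

```bash
python3 - <<'E'
from h import *
f=load('wrist');P=pts(f)
for v in range(122,160,5): print(v,f['color'][v,268],P[v,268].round(4))
print('rim',onplane(f,[(230,180),(320,180)],.07).round(4)); tops(.152)
E
```

```text
122 [139 133 127] [0.5986 0.1726 0.1526]
127 [136 133 127] [0.5986 0.1683 0.1432]
132 [137 132 126] [0.5986 0.1648 0.1446]
137 [135 128 126] [0.5986 0.161  0.143 ]
142 [135 130 124] [0.5985 0.1572 0.1426]
147 [128 124 119] [0.5985 0.1532 0.141 ]
152 [121 116 112] [0.5985 0.1493 0.141 ]
157 [179 182 173] [0.598  0.1324 0.065 ]
rim [[0.5593 0.1099 0.07  ]
 [0.6509 0.1098 0.07  ]]
[ 207    0  104  125 2333] [122. 118. 114.] [0.5905 0.2108] 0.0404 0.1519
[ 475  289   85   85 1107] [ 62.  86. 107.] [ 0.8336 -0.0178] 0.0538 0.1515
[265 372  48  13 313] [134. 136. 134.] [ 0.6183 -0.075 ] 0.0236 0.1513
```

Request:
{"api": "apply_moves", "payload": {
  "motion": [
    [-0.05,0.1,0.5,0,1],
    [0,0,1,0,1],
    [0,0,0.7,0,1],
    [0,0,0.3,0,1],
    [0,0,0.1,0,1],
    [0,0,0.05,0,1],
    [0,0,0,0,1]
  ]
}}

```text
t: 43.45
tool_pos: [0.6035, 0.1032, 0.2186]
tcp_rot: [[-0.0, 1.0, 0.001], [1.0, 0.0, 0.0], [0.0, 0.001, -1.0]]
ft_force: [0.3, 0.2, -1.7]
opening: 0.478
grasp_force: 51.5
```

Request:
{"api": "apply_moves", "payload": {
  "motion": [
    [0,0,0.04,0,1],
    [0,0,0.04,0,1],
    [0,0,0,0,1]
  ]
}}

```text
t: 43.82
tool_pos: [0.6031, 0.1031, 0.2163]
tcp_rot: [[-0.0, 1.0, -0.0], [1.0, 0.0, 0.0], [0.0, -0.0, -1.0]]
ft_force: [-0.5, 0.1, -3.7]
opening: 0.479
grasp_force: 51.5
```

Request:
{"api": "apply_moves", "payload": {
  "motion": [
    [0,0,0.04,0,1],
    [0,0,0.03,0,1],
    [0,0,0,0,1]
  ]
}}

```text
t: 44.2
tool_pos: [0.6033, 0.1031, 0.2158]
tcp_rot: [[-0.001, 1.0, 0.001], [1.0, 0.001, 0.0], [0.0, 0.001, -1.0]]
ft_force: [-3.4, -0.3, 6.2]
opening: 0.482
grasp_force: 52.2
```

Contact. Release, lift and back off.

Request:
{"api": "apply_moves", "payload": {
  "motion": [
    [0,0,0,0,0.2],
    [0,0,0,0,0],
    [0,0,0,0,-0.5],
    [0,0,0,0,-1],
    [0,0,0,0,-1],
    [0,0,0,0,-1],
    [0,0,0,0,-1],
    [0,0,-0.5,0,-1],
    [0,0,-1,0,-1],
    [0,0,-1,0,-1],
    [0,0,-1,0,-1],
    [0,0,-1,0,-1],
    [0,-1,-0.5,0,-1],
    [0,-1,0,0,-1],
    [0,-1,0,0,-1],
    [0,-1,0,0,-1],
    [0,-1,0,0,-1],
    [0,-1,0,0,-1],
    [0,-1,0,0,-1],
    [0,0,0,0,-1]
  ]
}}

```text
t: 46.7
tool_pos: [0.4627, 0.1031, 0.3161]
tcp_rot: [[-0.001, 1.0, 0.001], [1.0, 0.001, 0.0], [0.0, 0.001, -1.0]]
ft_force: [0.5, 0.3, 0.2]
opening: 0.997
grasp_force: 0.0
```

```bash
python3 - <<'E'
from h import *
f=grab('side','s9.png');cv2.imwrite('pics/s9.png',cv2.resize(f['color'][90:330,110:350],(600,600)))
tops(.229,name='top',amin=60)
tops(.2,name='top',amin=60);tops(.172,name='top',amin=60);tops(.144,name='top',amin=60);print(status.get_obs()['qvel'])
E
```

```text
[486  93  11  25 109] [148. 154. 150.] [ 0.7041 -0.6267] 0.0339 0.2315
[ 11 129  23  23 267] [138. 142. 138.] [0.5777 0.5867] 0.033 0.2272
[ 243   35   67   38 2026] [180. 184. 189.] [ 0.846  -0.0604] 0.0972 0.1997
[115  43  13  13  71] [80. 77. 73.] [0.8475 0.358 ] 0.0177 0.2028
[ 460   92   48   56 1267] [167. 173. 169.] [ 0.6764 -0.6194] 0.0816 0.1987
[241 128  14  13 136] [41. 39. 38.] [0.6161 0.0065] 0.0186 0.1997
[254  70  55   6 111] [87. 89. 91.] [ 0.8036 -0.0758] 0.0743 0.1718
[275 127  23  23 395] [178. 172. 164.] [ 0.618  -0.0939] 0.0317 0.1717
[ 33 140  15  39 177] [70. 68. 64.] [0.5439 0.5554] 0.0536 0.1727
[417 200  19  30  69] [34. 31. 30.] [ 0.4184 -0.4636] 0.0406 0.1735
[116  51  23  20 128] [116. 120. 117.] [0.845  0.3588] 0.0315 0.1436
[187  52  22  20 139] [119. 124. 121.] [0.8448 0.1594] 0.0322 0.1438
[247  74  55   7 103] [36. 54. 68.] [ 0.8025 -0.0566] 0.0755 0.144
[312 128  23  23 382] [130. 130. 122.] [ 0.6255 -0.1948] 0.0323 0.1435
[239 133  20  18  87] [59. 56. 53.] [0.6151 0.0066] 0.0274 0.1447
[ 42 134  13  28  75] [73. 75. 73.] [0.5831 0.5539] 0.039 0.1447
[451 134  40  22  82] [86. 89. 87.] [ 0.6217 -0.6001] 0.0586 0.1435
[0.06027916 0.03195107 0.23860981 0.08981662 0.01491802 0.03760564]
```

View pics/s9.png

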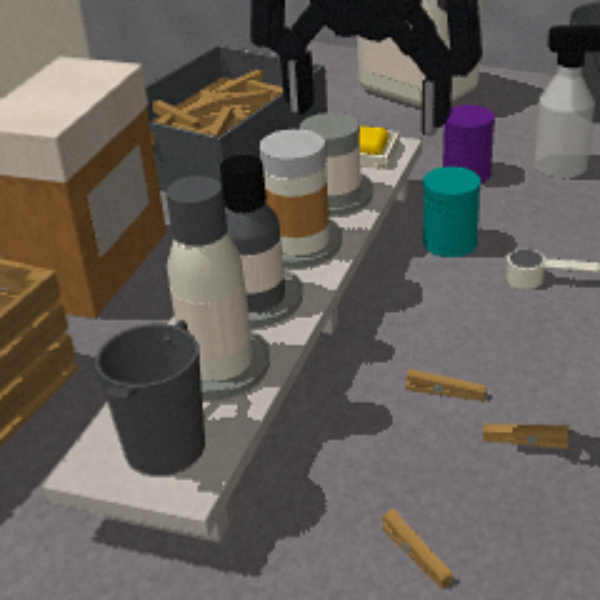

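All four stand upright in their own trays, stepping down from the jug (150,400) to the soap dish (375,145). The gripper is clear of everything.

```bash
python3 -c "
from h import *
print(order.job_done())"
```

```text
the job is handed in; nothing more can be done
None
```

The job is handed in at about 47 s: softener, stain remover, jar and tin stand upright in their own trays, tallest beside the jug down to shortest at the soap dish, and the jug was not touched.

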